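# Draw the dropped stirring paddle out of the soup warmer

## Robot

A 7-joint arm with a two-finger parallel gripper is mounted at the origin on the work surface. World frame = base frame: x ahead of the robot, y to its left, z up, the work surface at z = 0. Lengths are in m, angles in rad, forces in N, time in s.
With the tool pointing down it reaches from about 0.425 to 1.025 m from the base axis. Payload 3.6 kg.
Tool frame: the origin (TCP) lies midway between the tips of the shut fingers; the grasp point (between the pads) lies 19 mm behind it; z points along the fingers, y is the line along which they close (so a half turn about z gives the same grasp; the last joint's range is limited). The gripper opens to 85 mm and grips with 20 to 120 N. Pads are 22 mm wide; open, the fingers measure 114 mm over their backs; the gripper's body (76 mm by 85 mm) begins 54 mm behind the grasp point. The pads swing forward as they close: fully open they stand 13 mm farther back than shut.
Start: joints at [1.067, 0.591, 0.048, 1.609, -0.033, 0.943, -0.034], TCP at [0.289, -0.665, 0.231] pointing down, gripper open.
Joint ranges: [-2.69, 2.69], [-0.47, 2.24], [-1.27, 1.36], [0.19, 2.51], [-1.53, 4.68], [0.08, 2.07], [-3.09, 3.09]. Speed limits (rad/s): [2.57, 2.57, 3.14, 3.14, 3.14, 3.14, 3.14].

## Interface

Orientations are given as a rotation vector (axis times angle).
In Python, from rig import readout, imaging, ticket gives the robot as it stands.
- The arm moves only by the shell command python3 -m crank 'ROWS' [FORCE]. ROWS is JSON, a list of rows, each a list of 7 numbers: the opening, from -1 (shut) to 1 (fully open), then the shift along the tool's x, y, z in cm, then the turn, a rotation vector about the tool's x, y, z in rad. In form: [[grip, x, y, z, wx, wy, wz], ...]. A call has 1 to 20 rows; each row is the pose to reach, as a shift and turn from the pose commanded when the call began, along the tool's axes at that moment; what a row does not reach only later rows make up. A row lasts 1/12 s, in which the tool goes at most 41.7 mm and 7.16 degrees, less where a joint would pass 70% of its speed; a pose out of reach is approached as far as the arm can. A call with a gripper value outside its range is refused whole. The fingers move at their own pace and stop on an object; FORCE is the grip in N (left out, the last holds). Time passes only in rows, so rows that repeat a pose let the fingers close. It gives the time, the measured TCP pose, the force, the opening and the grip force at its end, in the units of the state.
- readout.get_state(): the state, without advancing time (a new reading comes with each control period).
- imaging.snapshot(name): name is "side" or "top"; returns a dict with "color" (480x640x3 uint8, red, green, blue), "range_z" (480x640 float32, m along the optical axis (not along the pixel's ray), 0 where there is no reading), "vertical_fov" (degrees; the focal length in pixels is half the picture's height over the tangent of half this angle, whatever the lens; pixels are square), "cx", "cy" (the principal point, pixels), "dist_coeffs" ([k1, k2, p1, p2, k3] as OpenCV has them; the pictures are not rectified), "R" (3x3) and "t" (3): a world point X has camera coordinates R X + t. Camera axes: x right, y down, z forward; pixel columns grow to the right and rows downward; lengths in m; the calibration is good to about 2 mm. A picture is of the moment at which its call begins.
- ticket.close_job(): hands the job in; it is judged then, once.
The state is a dict: "t": time; "joints": joint angles; "joint_vel": joint speeds; "tau": joint torques, N m; "eef_pos": TCP position; "tool_rot": TCP orientation; "ft_force": force on the tool from outside, world axes, zero at the start; "ft_torque": the same for the moment, N m; "width": finger opening in m; "grasp_force": force on a finger pad.
Only numpy, scipy, OpenCV 4.12 (cv2) and the standard library are available. Lean on these libraries where they do the work, as an engineer would, in place of code of your own. Each camera call takes 0.05 s, during which the arm holds its last target. There are 200 camera calls.

## Task

The wooden stirring paddle has dropped through the big round opening into the dry well of the soup warmer, and it is longer than the opening is wide: take hold of it, tilt it and draw it out slantwise through that opening, without forcing it against the steel and without disturbing the lid, the soup pot or the two melon trays beside the warmer. Finish still holding it in the gripper, quite still, with the whole paddle at least a hand's breadth above the top of the warmer and touching nothing else, so that I can take it from you.

Things in the scene. Friction and masses are not known exactly. Their poses are not given: they have to be found in the camera images.
- warmer: Soup warmer, red box 360 mm (its x) by 560 mm (its y), 200 mm high, fixed, flat on the counter. Origin: centre of its underside; z up; y along its long side; knob and lamps on its -x face. On top a screwed-down dark steel plate 5 mm thick, top face at 200 mm, with two round openings centred at x = 0: large, empty, at y = +105 mm; small, 165 mm across, under a lid, at y = -155 mm.
- opening (a point): Centre of the large round opening, 264 mm across, level with the plate's top face, 200 mm above the counter. Its axes are the warmer's.
- well (a point): Centre of the flat floor of the dry well under the plate, 85 mm above the counter (110 mm of clear height below the plate). The well is one open space, 305 mm (warmer's x) by 510 mm (y) inside, with upright walls.
- paddle: Stiff straight beech paddle, 400 mm long, 0.13 to 0.25 kg, flat on the well's floor along the warmer's y within 0.2 rad. Origin: mid-length, on its flat underside; z up; +y to the handle's end. Handle: bar 24 mm wide (x), 22 mm thick (z), y = -70 to +200 mm. Blade: 68 mm wide, 12 mm thick, y = -200 to -80 mm, under the plate. Balances near its origin, a little towards the blade.
- handle_end (a point): Middle of the end face of the paddle's handle (200 mm from its origin along +y, 11 mm above the underside). At the start it is seen through the large opening, 20 to 80 mm inside its rim.
- blade_end (a point): Middle of the end face of the paddle's blade (200 mm from its origin along -y, 6 mm above the underside).
- cover: Bright metal lid, 188 mm across, with a knob, 40 mm high in all, lying loose over the small opening. Origin: centre of its underside, on the plate.
- soup_pot: Empty steel soup pot that belongs in the opening, 276 mm across its rim, 197 mm high, on the counter. Origin: centre of its underside.
- tray_a: White and red paper tray with a piece of melon, about 120 x 85 mm, 65 mm high, on the counter. Origin: centre of its underside.
- tray_b: The other such tray with melon, near tray_a.
Things that resemble listed ones, but are neither listed nor needed, are in the scene too. There is more than one size of the cover; the one meant has the size given above. What is shaped like the tray_b but blue is not meant.

How it is judged:
On the way:
1. the paddle stands slantwise in the large opening: its handle end out above the plate, its blade end still below the plate (height (world z) of handle_end above 0.22 m and height (world z) of blade_end below 0.19 m and horizontal distance between blade_end and warmer below 0.3 m), for 0.1 s.
At the end, for the whole second after the job is handed in: The gripper still holds the paddle, still (under 30 mm/s and 0.15 rad/s), both of its ends at least 50 mm above the warmer's top plate (250 mm above the counter), the paddle touching nothing but the gripper; lid, pot and the two trays within 30 mm of where they started (height (world z) of each of handle_end, blade_end, paddle above 0.25 m and contact force between the fingers and paddle above 1 N and contact force between paddle and warmer below 0.1 N and contact force between paddle and cover below 0.1 N and contact force between paddle and soup_pot below 0.1 N and contact force between paddle and tray_a below 0.1 N and contact force between paddle and tray_b below 0.1 N and linear speed of paddle below 0.03 m/s and angular speed of paddle below 0.15 rad/s and distance of each of cover, soup_pot, tray_a, tray_b from where it was at the start of the episode below 0.03 m); the arm keeps its last pose, push and grip.
It fails at once if the lid, the pot or one of the two trays pushed more than 30 mm or tipped over (distance of any of cover, soup_pot, tray_a, tray_b from where it was at the start of the episode above 0.03 m or angle between any of cover, soup_pot, tray_a, tray_b's own z axis and vertical above 0.3 rad).
It fails at once if once its handle is lifted, the paddle forced against the warmer with more than 50 N (height (world z) of handle_end above 0.12 m and contact force between paddle and warmer above 50 N).
It also fails if it takes over 51 s, if anything falls off the work surface, if the arm or the gripper's body presses on something with over 40 N, if the wrist force passes 120 N, or if a joint passes its speed limit or range.

## Working session

There is one attempt and no reset: what is moved stays moved. The work goes in short steps, Python scripts to look and compute and a shell command to move; the robot and the scene stay as the last step left them, time stands still between calls to the robot, and variables do not carry over. Pictures are saved under pics/ and viewed, at most 10 in all, crops included, and the job is handed in when it is done.

```bash
mkdir -p pics; ls; cat > h.py <<'E'
import numpy as np,cv2
from rig import readout,imaging
from scipy.spatial.transform import Rotation as Ro
def snap(n,p=None):
    s=imaging.snapshot(n); 
    if p: cv2.imwrite(p,cv2.cvtColor(s["color"],cv2.COLOR_RGB2BGR))
    return s
def K(s):
    f=240/np.tan(np.radians(s["vertical_fov"])/2)
    return np.array([[f,0,s["cx"]],[0,f,s["cy"]],[0,0,1.]])
def rays(s,uv):
    q=cv2.undistortPoints(np.array(uv,float).reshape(-1,1,2),K(s),np.array(s["dist_coeffs"],float)).reshape(-1,2)
    return np.c_[q,np.ones(len(q))]
def plane(s,uv,z):
    R=np.array(s["R"]);t=np.array(s["t"]);d=rays(s,uv)@R; c=-R.T@t
    return c+d*((z-c[2])/d[:,2])[:,None]
def depth(s,uv):
    R=np.array(s["R"]);t=np.array(s["t"]);uv=np.array(uv,int)
    z=s["range_z"][uv[:,1],uv[:,0]]
    return (rays(s,uv)*z[:,None]-t)@R
def cloud(s):
    v,u=np.mgrid[:480,:640]; return depth(s,np.c_[u.ravel(),v.ravel()]).reshape(480,640,3)
E
python3 - <<'E'
from h import *
for n in("top","side"):
    s=snap(n,f"pics/{n}0.png"); print(n,s["vertical_fov"],s["dist_coeffs"],-np.array(s["R"]).T@np.array(s["t"]),np.array(s["R"])[2])
print(readout.get_state())
E
```

```text
pics
top 48.09209939209631 [0.04556226 0.         0.         0.         0.        ] [ 0.26116318 -0.09403013  1.83452653] [ 0.2004888  -0.00777442 -0.97966515]
side 46.72053430167355 [0.02185122 0.         0.         0.         0.        ] [-0.29782016  0.44011761  1.35511553] [ 0.54975459 -0.3373443  -0.76417845]
{'t': 0.1, 'joints': array([ 1.0674739 ,  0.59203222,  0.04834752,  1.60973345, -0.03331057,
        0.94271898, -0.03372847]), 'joint_vel': array([-0.00017423, -0.00084133,  0.00045458, -0.00316652, -0.00113312,
       -0.00070025, -0.0003869 ]), 'tau': array([ 5.66614690e-03, -5.49992931e+01,  1.55369259e+00, -1.98824179e+01,
        9.73845134e-03,  3.84477418e-03,  4.85810261e-06]), 'eef_pos': array([ 0.28855031, -0.66426141,  0.23023812]), 'tool_rot': array([-3.07389527e+00, -6.38855992e-01,  8.68504452e-04]), 'ft_force': array([ 0.1892261 , -0.36155006,  0.79193736]), 'ft_torque': array([-0.03887808,  0.04771372,  0.07077645]), 'grasp_force': 0.0, 'width': 0.0854385185296855}
```

View pics/top0.png

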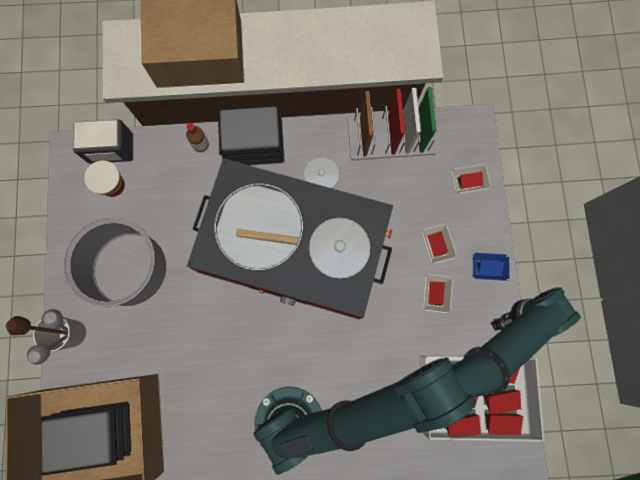

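View pics/side0.png

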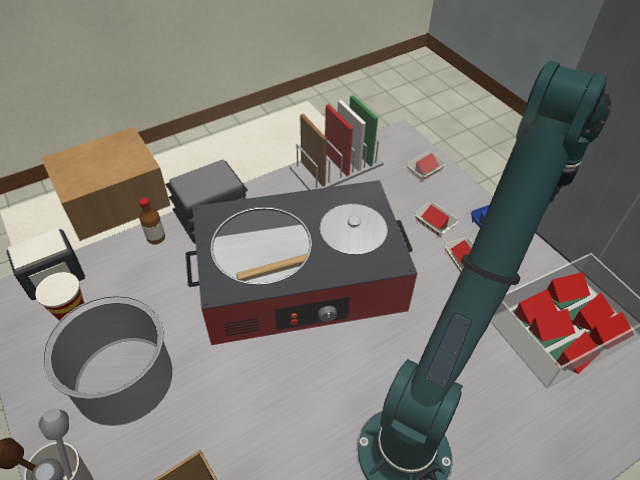

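Top view: large opening at about (258,227), paddle handle from (238,233) to (298,240). There are two lids: the one on the warmer at (340,248) is the cover, and the smaller one at (321,172) lies on the counter. The paper trays are at (438,243), (437,293) and (471,179), with the blue one at (490,266). The pot is at (110,262). None of the trays is near the path I'll use.

```bash
cat > m.py <<'E'
from h import *
def handle(s,box,z=0.107):
    c=s["color"]; hsv=cv2.cvtColor(c,cv2.COLOR_RGB2HSV)
    m=cv2.inRange(hsv,(8,70,80),(25,255,255)); w=np.zeros_like(m); x0,x1,y0,y1=box; w[y0:y1,x0:x1]=m[y0:y1,x0:x1]
    n,l,st,_=cv2.connectedComponentsWithStats(w); k=1+st[1:,4].argmax()
    v,u=np.where(l==k); return np.c_[u,v]
if __name__=="__main__":
    for n,box in(("top",(205,310,175,275)),("side",(205,320,200,290))):
        s=snap(n); uv=handle(s,box); C=cloud(s)
        P=C[uv[:,1],uv[:,0]]; 
        P=P[(P[:,2]>.098)&(P[:,2]<.115)] 
        r=cv2.minAreaRect((P[:,:2]*1000).astype(np.float32)); print(n,len(uv),len(P),np.median(P[:,2]),r, cv2.boxPoints(r).round().tolist())
        # plate from depth
        m=(abs(C[...,2]-.2)<.008)&(C[...,0]>.3)&(C[...,0]<1.1)&(abs(C[...,1])<.5)
        m=m.astype(np.uint8); nn,l,st,_=cv2.connectedComponentsWithStats(m); k=1+st[1:,4].argmax()
        Q=C[l==k]; print(" plate z",np.median(Q[:,2]),cv2.minAreaRect((Q[:,:2]*1000).astype(np.float32)))
        cs,hi=cv2.findContours((l==k).astype(np.uint8),cv2.RETR_CCOMP,cv2.CHAIN_APPROX_NONE)
        for c,h in zip(cs,hi[0]):
            if h[3]>=0 and len(c)>80:
                p=plane(s,c.reshape(-1,2),.2)[:,:2]
                A=np.c_[2*p,np.ones(len(p))];a=np.linalg.lstsq(A,(p**2).sum(1),rcond=None)[0]
                print(" hole",a[:2],np.sqrt(a[2]+a[:2]@a[:2]))
E
python3 m.py
```

```text
top 419 395 0.10720796764366891 ((593.0343017578125, 31.383590698242188), (201.5804443359375, 24.45564079284668), 78.23643493652344) [[561.0, -65.0], [584.0, -70.0], [626.0, 128.0], [602.0, 133.0]]
 plate z 0.20111583105221534 ((574.4486083984375, -48.399566650390625), (561.33935546875, 362.17205810546875), 70.22362518310547)
 hole [ 0.52508468 -0.19628878] 0.08323355853266018
 hole [0.60892599 0.04968211] 0.1324104355290145
side 628 551 0.10579808746293466 ((590.2058715820312, 28.751976013183594), (210.02166748046875, 31.758792877197266), 78.24777221679688) [[553.0, -71.0], [584.0, -77.0], [627.0, 128.0], [596.0, 135.0]]
 plate z 0.1998724509010755 ((573.8563842773438, -49.053802490234375), (563.782470703125, 370.3638916015625), 70.03177642822266)
 hole [0.60648732 0.05080983] 0.13173976852986272
 hole [ 0.52937055 -0.20298326] 0.07616262792561854
```

```bash
python3 -m crank '[[1,0,0,-6,0,0,0],[1,0,0,-10,0,0,0],[1,0,0,-14,0,0,0],[1,0,0,-17,0,0,0],[1,4,-3.8,-17,0,0,-0.06],[1,8,-7.6,-17,0,0,-0.12],[1,12,-11.4,-17,0,0,-0.18],[1,16,-15.2,-17,0,0,-0.25],[1,20,-19,-17,0,0,-0.32],[1,24,-22.8,-17,0,0,-0.39],[1,28,-26.6,-17,0,0,-0.46],[1,32,-30.4,-17,0,0,-0.53],[1,36,-34.2,-17,0,0,-0.6],[1,40,-38,-17,0,0,-0.67],[1,44,-41.8,-17,0,0,-0.74],[1,48,-45.5,-17,0,0,-0.81],[1,52,-49.3,-17,0,0,-0.88],[1,55,-52,-17,0,0,-0.956],[1,57.8,-54.6,-17,0,0,-0.956],[1,57.8,-54.6,-17,0,0,-0.956]]'
cat > st.py <<'E'
from h import *
import sys
s=readout.get_state(); R=Ro.from_rotvec(s["tool_rot"]).as_matrix()
print("t",s["t"],"p",s["eef_pos"].round(4),"w",round(s["width"],4),"gf",s["grasp_force"],"F",s["ft_force"].round(1),"j",s["joints"].round(2))
print(R.round(3), "yaw x",np.degrees(np.arctan2(R[1,0],R[0,0])))
if len(sys.argv)>3: print("shift cm",(R.T@(np.array(sys.argv[1:4],float)-s["eef_pos"])*100).round(2))
E
python3 st.py .601 .067 .3
```

```text
t: 1.87
eef_pos: [0.5505, -0.0501, 0.4014]
tool_rot: [2.437, 1.982, -0.0]
ft_force: [1.0, -0.3, -0.3]
width: 0.0853
grasp_force: 0.0
t 1.8667 p [ 0.5505 -0.0501  0.4014] w 0.0853 gf 0.0 F [ 1.  -0.3 -0.3] j [ 0.34  0.23 -0.41  1.78  0.1   1.15 -0.3 ]
[[ 0.204  0.979  0.   ]
 [ 0.979 -0.204 -0.   ]
 [-0.     0.    -1.   ]] yaw x 78.24273786441017
shift cm [12.49  2.56 10.13]
```

```bash
python3 -m crank '[[1,4,0.8,2,0,0,0],[1,8,1.6,4,0,0,0],[1,12,2.4,6,0,0,0],[1,12.5,2.56,10,0,0,0],[1,12.5,2.56,13,0,0,0],[1,12.5,2.56,16,0,0,0],[1,12.5,2.56,16,0,0,0],[1,12.5,2.56,16,0,0,0],[1,12.5,2.56,16,0,0,0]]'
python3 - <<'E'
from h import *
s=snap("side"); c=s["color"][170:310,180:400]; cv2.imwrite("pics/s1.png",cv2.cvtColor(cv2.resize(c,None,fx=3,fy=3),cv2.COLOR_RGB2BGR))
E
python3 st.py .601 .067 .087
```

```text
t: 2.62
eef_pos: [0.602, 0.0654, 0.2429]
tool_rot: [2.437, 1.981, 0.003]
ft_force: [0.4, 0.2, 1.0]
width: 0.0853
grasp_force: 0.0
t 2.6667 p [0.6025 0.0654 0.2437] w 0.0854 gf 0.0 F [ 0.8 -0.4  0.5] j [ 0.12  0.45 -0.42  1.86  0.24  0.87 -0.62]
[[ 0.204  0.979  0.004]
 [ 0.979 -0.204  0.001]
 [ 0.001  0.004 -1.   ]] yaw x 78.20720017899474
shift cm [ 0.1  -0.24 15.67]
```

View pics/s1.png

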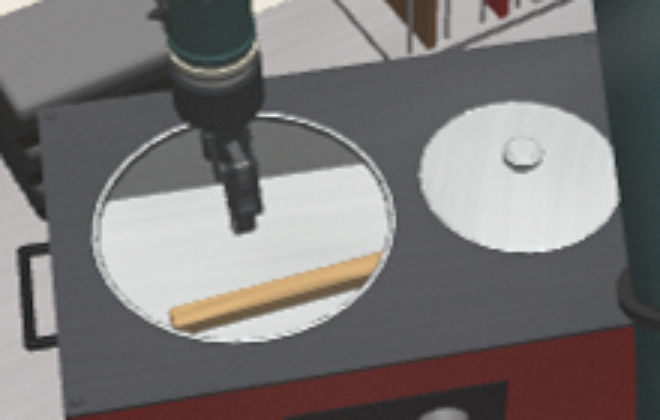

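The crop shows the fingers above the opening, with the handle end at crop (180,320) and the closing axis across the handle. I'll descend next.

```bash
python3 -m crank '[[1,0.1,-0.2,3,0,0,0],[1,0.1,-0.2,6,0,0,0],[1,0.1,-0.2,9,0,0,0],[1,0.1,-0.2,11,0,0,0],[1,0.1,-0.2,13,0,0,0],[1,0.1,-0.2,14.5,0,0,0],[1,0.1,-0.2,15.6,0,0,0],[1,0.1,-0.2,15.6,0,0,0],[1,0.1,-0.2,15.6,0,0,0]]'
python3 - <<'E'
from h import *
s=snap("side"); c=s["color"][170:310,180:400]; cv2.imwrite("pics/s2.png",cv2.cvtColor(cv2.resize(c,None,fx=3,fy=3),cv2.COLOR_RGB2BGR))
E
python3 st.py .601 .067 .087
```

```text
t: 3.42
eef_pos: [0.6003, 0.0668, 0.0865]
tool_rot: [2.437, 1.981, 0.003]
ft_force: [0.7, 0.8, 0.3]
width: 0.085
grasp_force: 0.0
t 3.4667 p [0.6005 0.0669 0.0869] w 0.0854 gf 0.0 F [0.3 0.1 0. ] j [ 0.04  0.65 -0.32  1.97  0.37  0.57 -0.74]
[[ 0.204  0.979  0.003]
 [ 0.979 -0.204  0.   ]
 [ 0.001  0.003 -1.   ]] yaw x 78.23071814999751
shift cm [ 0.02  0.05 -0.01]
```

View pics/s2.png

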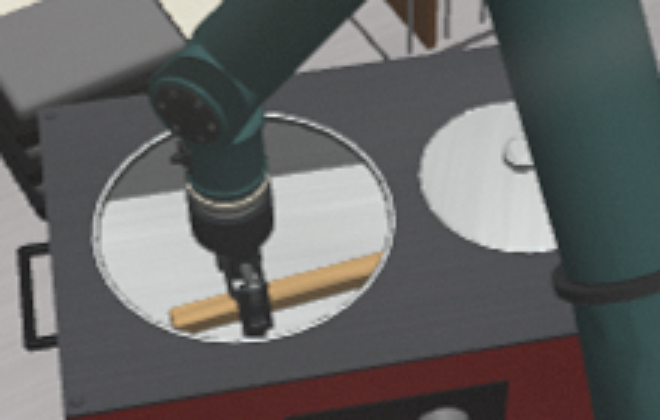

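The fingers straddle the handle at crop (250,300) and touch nothing, so I'll close them.

```bash
python3 -m crank '[[-1,0,0,0,0,0,0],[-1,0,0,0,0,0,0],[-1,0,0,0,0,0,0],[-1,0,0,0,0,0,0],[-1,0,0,0,0,0,0],[-1,0,0,0,0,0,0],[-1,0,0,0,0,0,0],[-1,0,0,0,0,0,0],[-1,0,0,0,0,0,0],[-1,0,0,0,0,0,0]]' 110
```

```text
t: 4.3
eef_pos: [0.5995, 0.0668, 0.086]
tool_rot: [2.436, 1.982, 0.001]
ft_force: [-0.7, -1.1, 5.5]
width: 0.0216
grasp_force: 109.0
```

```bash
python3 -m crank '[[-1,0,0,-0.5,0,0,0],[-1,0,0,-1,0,0,0],[-1,0,0,-1.7,0,0.022,0],[-1,-0.03,0,-2.46,0,0.0436,0],[-1,-0.08,0,-3.2,0,0.065,0],[-1,-0.13,0,-3.92,0,0.0873,0],[-1,-0.29,0,-5.37,0,0.131,0],[-1,-0.51,0,-6.82,0,0.1745,0],[-1,-0.51,0,-6.82,0,0.1745,0],[-1,-0.51,0,-6.82,0,0.1745,0]]' 
python3 st.py
```

```text
t: 5.13
eef_pos: [0.5981, 0.0604, 0.1536]
tool_rot: [-2.35, -1.906, -0.205]
ft_force: [0.4, -0.4, -2.7]
width: 0.0219
grasp_force: 108.1
t 5.1333 p [0.5981 0.0604 0.1536] w 0.0219 gf 108.05631279945374 F [ 0.4 -0.4 -2.7] j [ 0.28  0.58 -0.52  1.97  0.2   0.6  -0.53]
[[ 0.203  0.979  0.036]
 [ 0.964 -0.206  0.169]
 [ 0.173  0.    -0.985]] yaw x 78.10975404656115
```

```bash
python3 -m crank '[[-1,-0.03,0,-1.46,0,0.0436,0],[-1,-0.13,0,-2.92,0,0.0873,0],[-1,-0.29,0,-4.37,0,0.131,0],[-1,-0.51,0,-5.82,0,0.1745,0],[-1,-0.51,0,-5.82,0,0.1745,0],[-1,-0.51,0,-5.82,0,0.1745,0]]' 
python3 st.py
cat > ends.py <<'E'
from h import *
import sys
from m import handle
p=readout.get_state()["eef_pos"]; s=snap("side",sys.argv[1]); 
C=cloud(s); hsv=cv2.cvtColor(s["color"],cv2.COLOR_RGB2HSV)
m=(cv2.inRange(hsv,(8,70,60),(25,255,255))>0)&(np.linalg.norm(C-p,axis=2)<.45)&(C[...,2]>.06)&(C[...,0]>.45)&(C[...,0]<.8)
n,l,st,_=cv2.connectedComponentsWithStats(m.astype(np.uint8))
P=C[np.isin(l,[k for k in range(1,n) if st[k,4]>40])]
q=P-np.median(P,0); d=np.linalg.svd(q,full_matrices=False)[2][0]; d*=np.sign(d[1]); a=q@d
print(len(P),"dir",d.round(3),"elev",np.degrees(np.arcsin(d[2])).round(1),"az",np.degrees(np.arctan2(d[1],d[0])).round(1))
hi=np.median(P,0)+d*np.percentile(a,99.5); print("handle end",hi.round(3),"blade est",(hi-.4*d).round(3),"low visible",(np.median(P,0)+d*a.min()).round(3))
E
python3 ends.py pics/s3.png
```

```text
t: 5.63
eef_pos: [0.5947, 0.0465, 0.2091]
tool_rot: [-2.248, -1.826, -0.394]
ft_force: [0.4, -1.0, -2.4]
width: 0.0216
grasp_force: 108.1
t 5.6333 p [0.5947 0.0465 0.2091] w 0.0216 gf 108.09196472167969 F [ 0.4 -1.  -2.4] j [ 0.54  0.55 -0.72  1.96  0.03  0.65 -0.32]
[[ 0.193  0.979  0.069]
 [ 0.92  -0.205  0.334]
 [ 0.341 -0.001 -0.94 ]] yaw x 78.16462441434449
489 dir [0.197 0.916 0.35 ] elev 20.5 az 77.9
handle end [0.599 0.104 0.247] blade est [ 0.521 -0.263  0.107] low visible [ 0.562 -0.073  0.18 ]
```

View pics/s3.png

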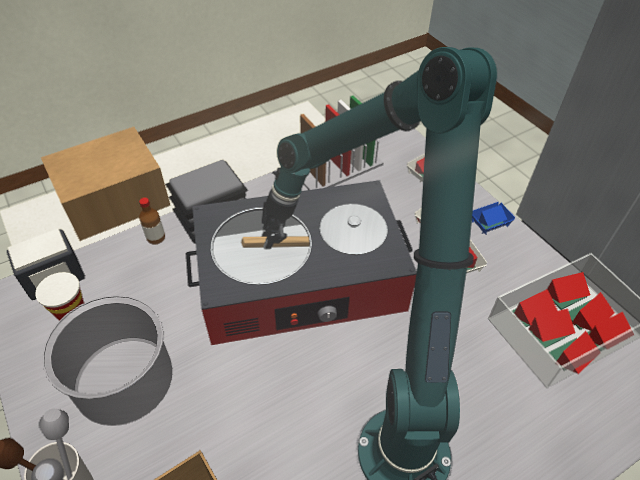

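The paddle is held at 20° and slants out of the opening, with the handle end at pixel (245,242).

```bash
python3 -m crank '[[-1,2,0,0.4,0,0,0],[-1,3.93,0,0.9,0,0,0],[-1,4.7,0,0,0,0.043,0],[-1,5.5,0,-1.09,0,0.087,0],[-1,6.3,0,-2.2,0,0.13,0],[-1,7.09,0,-3.38,0,0.1745,0],[-1,7.09,0,-3.38,0,0.1745,0],[-1,7.09,0,-3.38,0,0.1745,0]]' 
python3 st.py
python3 ends.py pics/s4.png
```

```text
t: 6.35
eef_pos: [0.6056, 0.1018, 0.265]
tool_rot: [-2.136, -1.74, -0.569]
ft_force: [-0.8, 0.3, -2.3]
width: 0.0216
grasp_force: 108.1
t 6.35 p [0.6056 0.1018 0.265 ] w 0.0216 gf 108.10665607452393 F [-0.8  0.3 -2.3] j [ 0.63  0.55 -0.89  1.93 -0.12  0.66 -0.25]
[[ 0.176  0.979  0.1  ]
 [ 0.849 -0.202  0.489]
 [ 0.499 -0.001 -0.867]] yaw x 78.31634781749088
766 dir [0.174 0.846 0.503] elev 30.2 az 78.4
handle end [0.609 0.152 0.315] blade est [ 0.539 -0.186  0.113] low visible [ 0.558 -0.093  0.169]
```

```bash
python3 -m crank '[[-1,2,0,0,0,0,0],[-1,4.5,0,0,0,0,0],[-1,7,0,0,0,0,0],[-1,9.5,0,0,0,0,0],[-1,12,0,0,0,0,0],[-1,14.5,0,0,0,0,0],[-1,17,0,0,0,0,0],[-1,19,0,0,0,0,0],[-1,20,0,0,0,0,0],[-1,20,0,0,0,0,0],[-1,20,0,0,0,0,0]]' 
python3 st.py
python3 ends.py pics/s5.png
```

```text
t: 7.32
eef_pos: [0.6405, 0.2707, 0.3647]
tool_rot: [-2.136, -1.741, -0.569]
ft_force: [0.4, -0.9, -1.8]
width: 0.0213
grasp_force: 108.1
t 7.3167 p [0.6405 0.2707 0.3647] w 0.0213 gf 108.10006856918335 F [ 0.4 -0.9 -1.8] j [ 0.31  0.48 -0.83  1.73 -0.11  0.77 -0.54]
[[ 0.175  0.979  0.1  ]
 [ 0.849 -0.202  0.488]
 [ 0.498 -0.001 -0.867]] yaw x 78.34793725832131
1873 dir [0.264 0.946 0.187] elev 10.8 az 74.4
handle end [0.721 0.527 0.371] blade est [0.615 0.148 0.296] low visible [ 0.568 -0.022  0.263]
```

View pics/s5.png

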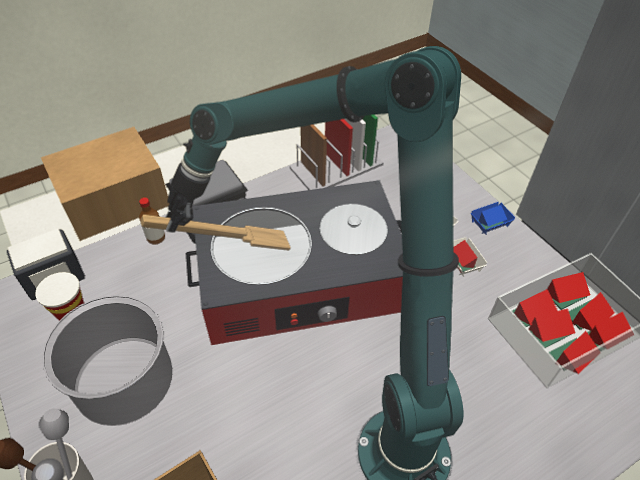

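The whole paddle is visible, with the blade end at (290,240) at the opening. The printed ends were thrown off by background objects, so I'm ignoring them. Next I'll go straight up.

```bash
python3 -m crank '[[-1,1,0,-1.73,0,0,0],[-1,2,0,-3.46,0,0,0],[-1,3,0,-5.2,0,0,0],[-1,4,0,-6.93,0,0,0],[-1,5,0,-8.66,0,0,0],[-1,6,0,-10.4,0,0,0],[-1,6.5,0,-11.3,0,0,0],[-1,6.5,0,-11.3,0,0,0],[-1,6.5,0,-11.3,0,0,0],[-1,6.5,0,-11.3,0,0,0],[-1,6.5,0,-11.3,0,0,0],[-1,6.5,0,-11.3,0,0,0]]' 
python3 st.py
sed -i 's/(C\[...,2\]>.06)/(C[...,2]>.25)/' ends.py; python3 ends.py pics/s6.png
```

```text
t: 8.37
eef_pos: [0.641, 0.2697, 0.4944]
tool_rot: [-2.137, -1.738, -0.569]
ft_force: [-0.3, -0.5, -2.2]
width: 0.0217
grasp_force: 108.2
t 8.3667 p [0.641  0.2697 0.4944] w 0.0217 gf 108.2117772102356 F [-0.3 -0.5 -2.2] j [ 0.34  0.38 -0.86  1.55 -0.15  1.02 -0.58]
[[ 0.178  0.979  0.099]
 [ 0.848 -0.204  0.489]
 [ 0.499 -0.002 -0.867]] yaw x 78.17403548049673
2102 dir [0.169 0.841 0.514] elev 30.9 az 78.6
handle end [0.648 0.319 0.544] blade est [ 0.58  -0.018  0.338] low visible [ 0.58  -0.018  0.338]
```

View pics/s6.png

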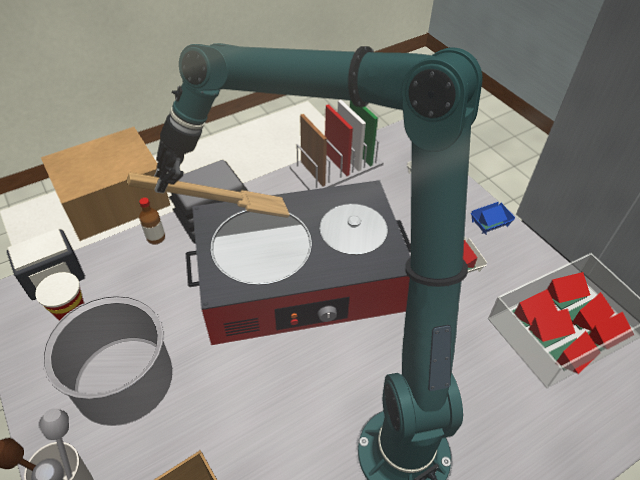

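The paddle hangs free in the grip, with its lowest point (the blade end) at about 0.33 m. The lid, pot and trays haven't moved. I'll let it settle and hand in.

```bash
python3 -m crank '[[-1,0,0,0,0,0,0],[-1,0,0,0,0,0,0],[-1,0,0,0,0,0,0],[-1,0,0,0,0,0,0],[-1,0,0,0,0,0,0],[-1,0,0,0,0,0,0]]'; python3 -c "
from rig import ticket,readout
print(abs(readout.get_state()['joint_vel']).max()); print(ticket.close_job())"
```

```text
t: 8.92
eef_pos: [0.6414, 0.2703, 0.4963]
tool_rot: [-2.137, -1.738, -0.573]
ft_force: [0.3, -0.0, -2.1]
width: 0.0219
grasp_force: 108.2
0.001421672255925211
the job is handed in; nothing more can be done
None
```

I drew the paddle out slantwise through the large opening and handed the job in at about 9 s. It is still in the gripper, with its lowest point at about 0.33 m, touching nothing else. The lid, pot and trays looked undisturbed in the last picture, though the judge gave no verdict.

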